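# Stack the bar caddy

## Task

Tidy the bar caddy: pick up the loose wooden tray by its bar handle and stack it level on the base tray that stands on the black mat, so that its four corner lugs drop right down into the base tray's corner sockets. The base tray does not sit exactly in the middle of its mat, so feel for the fit and never force or drop the tray (keep pushes light, well under 25 N), and leave the small bar things alone.

Things in the scene. Friction and masses are not known exactly. Their poses are not given: they have to be found in the camera images.
- upper_tray: Loose wooden tray, 0.3-0.5 kg, 130 (x) x 170 (y) x 99 mm high. Origin: centre of its footprint at the lug tips, z up. Four round lugs, 14 mm wide (tips tapered to 11 mm over the last 2 mm), 10 mm long, point down at x=+-52, y=+-72 mm. Floor underside at z=10 mm, flat upright outer walls to z=50 mm. Looks and fits the same after half a turn about z.
- handle_bar (a point): Centre of the loose tray's handle bar, 92 mm above the tray's origin, same axes. The bar runs along the tray's y, 14 mm wide (x) and 14 mm high, free from y=-40 to +40 mm between its two posts.
- mat: Fixed thin black rubber mat, 200 (x) x 240 (y) mm. Origin: centre of its underside on the worktop, z up. The wooden base tray stands on it, sides parallel to the mat's; light pushes do not shift it, but its centre is off the mat's centre by up to 12 mm in the mat's x and in y, different each time, not measured. Upper tray seated: its origin 52 to 53 mm above this one.
- mat_rim (a point): Point above the mat's centre at the height of the base tray's flat rim, 63 mm over the worktop, axes of the mat (rubber feet let it sink 1 mm per 5 N pressed). The base tray is 132 (x) x 172 (y) mm; at x=+-52, y=+-72 mm from its own (unmeasured) centre are 28 mm corner blocks with round upright sockets, 18 mm wide, 14 mm deep. The upper tray's floor rests on the rim when seated.
- mat_corner (a point): Where the inner faces of the base tray's two stop boards would meet, at their top, if it stood in the mat's middle (really off by up to 12 mm in x and y). One board on its +x side (116 mm long), one on +y (76 mm long), flat, upright, 28 mm above the rim; inner faces x=+66.5, y=+86.5 mm from the base tray's centre: 1.5 mm play to a seated upper tray.
- jigger2: Bystander: steel double bar measure, 43 mm across, 78 mm high, standing; origin centre of its underside.
- corkscrew: Bystander: folded waiter's corkscrew, 110 x 36 x 14 mm, lying flat; origin centre of its underside.
- foil_cutter: Bystander: black horseshoe foil cutter, 45 x 54 x 15 mm; origin centre of its underside.
- stopper_steel: Bystander: steel bottle stopper, 34 mm across, 60 mm high, standing; origin centre of its underside.

How it is judged:
On the way:
1. the loose tray is lifted clear of the worktop (height (world z) of upper_tray above 0.03 m), for 0.2 s.
At the end, for the whole second after the job is handed in: The upper tray rests on the base tray with all four lugs in the sockets: its origin 50 to 55.5 mm above the mat's origin (52 to 53 when seated), within 18 mm of the mat's centre in the mat's x and in y, parallel to the mat within 0.06 rad (either way round), level within 0.025 rad, at rest (z of upper_tray in the frame of mat between 0.05 and 0.0555 m and x of upper_tray in the frame of mat between -0.018 and 0.018 m and y of upper_tray in the frame of mat between -0.018 and 0.018 m and angle between the x axis of upper_tray and the x axis of mat, either way round below 0.06 rad and angle between upper_tray's own z axis and vertical below 0.025 rad and linear speed of upper_tray below 0.01 m/s); the robot touches nothing.
It fails at once if the upper tray is pressed, pushed or dropped on the base tray with more than 25 N (contact force between upper_tray and mat above 25 N).
It fails at once if the robot pushes on the base tray or mat with more than 25 N (contact force between any of the arm, the fingers and mat above 25 N).
It fails at once if the upper tray is tipped by more than 0.5 rad (angle between upper_tray's own z axis and vertical above 0.5 rad).
It fails at once if a bystander is moved by more than 15 mm (distance of any of jigger2, corkscrew, foil_cutter, stopper_steel from where it was at the start of the episode above 0.015 m).
It also fails if it takes over 48 s, if anything falls off the work surface, if the arm or the gripper's body presses on something with over 40 N, if the wrist force passes 120 N, or if a joint passes its speed limit or range.

## Robot

A 6-joint arm with a two-finger parallel gripper is mounted at the origin on a cart in front of the work surface, level with it; the furniture and walls round the work are solid. World frame = base frame: x ahead of the robot, y to its left, z up, the work surface at z = 0. Lengths are in m, angles in rad, forces in N, time in s.
With the tool pointing down it reaches from about 0.35 to 0.975 m from the base axis. Payload 4.9 kg.
Tool frame: the origin (TCP) lies at the very end of the fingers, on their centre line; the grasp point (between the pads) lies 19 mm behind it; z points along the fingers, y is the line along which they close (so a half turn about z gives the same grasp; the last joint's range is limited). The gripper opens to 85 mm and grips with 20 to 120 N. Pads are 22 mm wide; open, the fingers measure 114 mm over their backs; the gripper's body (76 mm by 85 mm) begins 54 mm behind the grasp point. The pads swing forward as they close: fully open they stand 13 mm farther back than shut.
Start: joints at [-1.424, 0.053, 1.613, -0, 1.476, -0.119], TCP at [0.164, -0.603, 0.231] pointing down, gripper open.
Joint ranges: [-3.01, 3.01], [-1.01, 2.22], [0.06, 2.58], [-1.02, 4.17], [0.09, 2.62], [-3.14, 3.14]. Speed limits (rad/s): [2.57, 2.57, 3.14, 3.14, 3.14, 3.14].

## Interface

Orientations are given as a unit quaternion [w, x, y, z].
In Python, from plant import state, optics, ticket, nets gives the robot as it stands. The module is installed in compiled form; this text tells all that it offers.
- The arm moves only by the shell command python3 -m inch 'ROWS' [OPENING]. ROWS is JSON, a list of rows, each an object of numbers: "dx", "dy", "dz": the shift along the tool's x, y, z as a fraction of full scale; "rx", "ry", "rz": the turn, a rotation vector about the tool's x, y, z as a fraction of full scale. In form: [{"dx": .., "dy": .., "dz": .., "rx": .., "ry": .., "rz": ..}, ...]. A call has 1 to 5 rows; each row is the pose to reach, as a shift and turn from the pose commanded when the call began, along the tool's axes at that moment; what a row does not reach only later rows make up. Full scale, the value 1, is 0.8 m for a shift and 1.5 rad for a turn. A row lasts 1/10 s, in which the tool goes at most 50 mm and 8.59 degrees, less where a joint would pass 70% of its speed; a pose out of reach is approached as far as the arm can. A call with a number of a shift or a turn outside -1 to 1 is refused whole. A call with a gripper value outside its range is refused whole. OPENING is the opening, from -1 (shut) to 1 (fully open), set as the call begins (- or left out, the last holds). The fingers move at their own pace and stop on an object; the grip force is fixed at half the most. Time passes only in rows, so rows that repeat a pose let the fingers close. It gives the time, the measured TCP pose, the force, the opening and the grip force at its end, in the units of the state.
- state(): the state, without advancing time (a new reading comes with each control period).
- optics.grab_frame(name): name is "side" or "top"; returns the picture (480x640x3 uint8, red, green, blue); there is no depth.
- optics.camera_info(name): a dict with "fx", "fy", "cx", "cy" (pixels), "k1" (the pictures are not rectified: a ray, as slopes to the right and down, at radius r is drawn at 1 + k1 r^2 times it, then the intrinsics apply), "R" (3x3) and "t" (3): a world point X has camera coordinates R X + t. Camera axes: x right, y down, z forward; pixel columns grow to the right and rows downward; lengths in m; the calibration is good to about 2 mm. A picture is of the moment at which its call begins. camera_info takes no time and is no camera call.
- ticket.job_done(): hands the job in; it is judged then, once.
Trained networks look in the newest picture that a camera, given by its name, has taken for a name from the list of things; names that differ only in an ending like _2 or _b are one class to them, and where a whole thing is asked for, a point or a joint stands for the part that bears it (a point fixed in the world has none). Each returns a list of dicts, best first, with "confidence" (0 to 1); they miss things now and then, are a little off and sometimes report something else, mostly with a low value. They report only what shows in the picture. A call takes as long as a camera call.
- nets.boxes_of(camera, name): "bbox" ([centre column, centre row, width, height] in pixels, round what is visible of it).
- nets.outline_of(camera, name): "pixels" (480x640 bool, what is visible of it) and "bbox" ([centre column, centre row, width, height] in pixels, round what is visible of it).
The state is a dict: "time": time; "joint_pos": joint angles; "joint_vel": joint speeds; "joint_efforts": joint torques, N m; "tool_pos": TCP position; "tool_rot": TCP orientation; "contact_force": force on the tool from outside, world axes, zero at the start; "ft_torque": the same for the moment, N m; "gripper_width": opening from 0.0 (shut) to 1.0 (fully open); "grasp_force": force on a finger pad.
Only numpy, scipy, OpenCV 4.12 (cv2) and the standard library are available. Lean on these libraries where they do the work, as an engineer would, in place of code of your own. Each camera call takes 0.05 s, during which the arm holds its last target. There are 200 camera calls.

## Working session

There is one attempt and no reset: what is moved stays moved. The work goes in short steps, Python scripts to look and compute and a shell command to move; the robot and the scene stay as the last step left them, time stands still between calls to the robot, and variables do not carry over. Pictures are saved under pics/ and viewed, at most 10 in all, crops included, and the job is handed in when it is done.

```bash
mkdir -p pics; python3 - <<'E'
from plant import state, optics, nets
import cv2,numpy as np
s=state(); print(s)
for c in ("side","top"):
    im=optics.grab_frame(c); cv2.imwrite(f"pics/{c}0.png",im[...,::-1])
    print(c,optics.camera_info(c))
    for n in ("upper_tray","handle_bar","mat","jigger2","corkscrew","foil_cutter","stopper_steel"):
        print(c,n,[(round(d["confidence"],2),np.round(d["bbox"]).tolist()) for d in nets.boxes_of(c,n)[:3]])
E
```

```text
{'time': 0.0, 'joint_pos': array([-1.42398306e+00,  5.33651156e-02,  1.61430186e+00,  1.22819248e-06,
        1.47599707e+00, -1.18995869e-01]), 'joint_vel': array([ 6.09366926e-04,  1.01570057e-04, -6.91274571e-04,  4.83678814e-04,
        9.21356932e-04,  9.12766811e-05]), 'joint_efforts': array([-4.09588138e-04, -3.93684626e+01, -3.70178068e+01, -2.85191772e-04,
        6.89215609e-03,  1.06054387e-06]), 'tool_pos': array([ 0.16409235, -0.60242596,  0.23005321]), 'tool_rot': array([-1.03560530e-03,  9.91180656e-01,  1.32513522e-01, -1.37935140e-05]), 'contact_force': array([-0.54908504, -0.16716449, -0.05365287]), 'ft_torque': array([-0.04881722,  0.02144534,  0.03544159]), 'grasp_force': 0.0, 'gripper_width': 0.9970362168769792}
side {'fx': 520.921696239587, 'fy': 520.921696239587, 'cx': 322.2757471751046, 'cy': 251.10347775358815, 'k1': 0.03137784568575762, 'R': array([[ 0.99654189,  0.0797901 ,  0.02319037],
       [ 0.05605997, -0.43962263, -0.89643138],
       [-0.06133134,  0.89463148, -0.4425754 ]]), 't': array([-0.54669933, -0.00566656,  1.06394888])}
side upper_tray [(0.7
[... 423 characters left out ...]
445.84479834473547, 'cx': 318.4897513864504, 'cy': 243.16949172951254, 'k1': -0.050810557185931284, 'R': array([[ 0.02508468, -0.99968452, -0.0012747 ],
       [-0.99517346, -0.02485044, -0.09493277],
       [ 0.09487115,  0.00364991, -0.99548287]]), 't': array([-0.14403975,  0.56998715,  0.92158374])}
top upper_tray []
top handle_bar [(0.89, [420.0, 311.0, 97.0, 84.0]), (0.33, [298.0, 206.0, 33.0, 43.0])]
top mat [(0.85, [257.0, 310.0, 117.0, 100.0])]
top jigger2 [(0.79, [331.0, 230.0, 21.0, 24.0])]
top corkscrew [(0.72, [298.0, 206.0, 34.0, 47.0])]
top foil_cutter [(0.62, [360.0, 225.0, 24.0, 24.0])]
top stopper_steel [(0.68, [343.0, 187.0, 17.0, 10.0]), (0.15, [420.0, 313.0, 94.0, 84.0])]
```

View pics/side0.png

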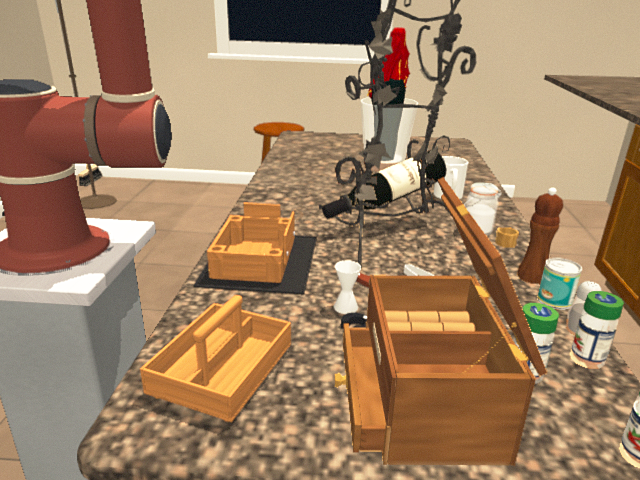

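```bash
python3 - <<'E'
import cv2
im=cv2.imread("pics/top0.png"); cv2.imwrite("pics/top0c.png",cv2.resize(im[170:380,190:490],None,fx=2.66,fy=2.66,interpolation=cv2.INTER_CUBIC))
E
```

```text
(no output)
```

View pics/top0c.png

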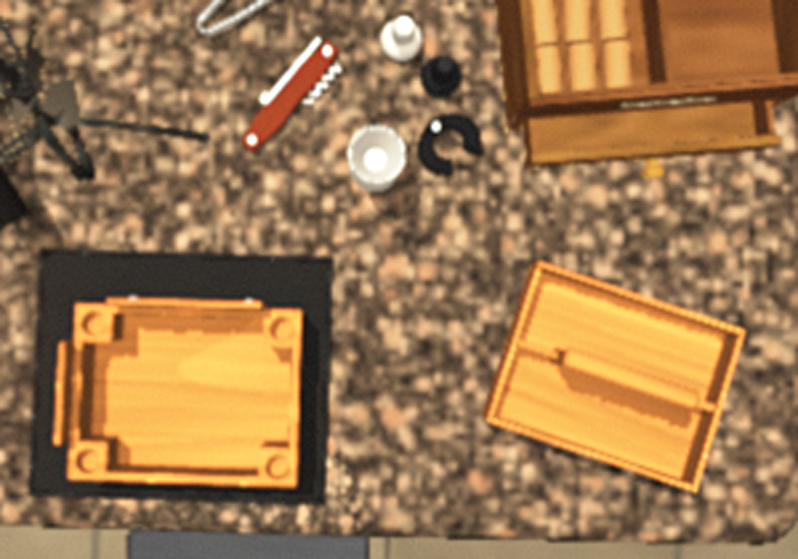

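The side view shows the loose tray at about (217,358) and the base tray on its mat at (257,248). In the top crop, the sockets are at crop (97,324), (283,327), (92,459) and (278,466). The loose tray's rim corners are at crop (538,263), (745,330), (697,491) and (487,420). The base tray's boards are on the +x world side (crop top) and the +y side (crop left).

```bash
cat > h.py <<'E'
import numpy as np, cv2
from plant import state, optics, nets
from scipy.spatial.transform import Rotation as Ro
def ray(c,px):
    i=optics.camera_info(c); K=np.array([[i["fx"],0,i["cx"]],[0,i["fy"],i["cy"]],[0,0,1]])
    u=cv2.undistortPoints(np.array(px,float).reshape(-1,1,2),K,np.array([i["k1"],0,0,0,0]))[:,0]
    R=i["R"]; d=np.c_[u,np.ones(len(u))]@R; return -R.T@i["t"], d
def at_z(c,px,z):
    o,d=ray(c,px); return o+d*((z-o[2])/d[:,2])[:,None]
def proj(c,X):
    i=optics.camera_info(c); K=np.array([[i["fx"],0,i["cx"]],[0,i["fy"],i["cy"]],[0,0,1]])
    return cv2.projectPoints(np.array(X,float).reshape(-1,1,3),cv2.Rodrigues(i["R"])[0],i["t"],K,np.array([i["k1"],0,0,0,0]))[0][:,0]
def Rt():
    q=state()["tool_rot"]; return Ro.from_quat(q[[1,2,3,0]])
def to_tool(dw):  # world shift -> fractions
    return np.round(Rt().inv().apply(dw)/0.8,4)
E
python3 - <<'E'
from h import *
cr=lambda p:np.array(p)/2.66+[190,170]
for n,p,z in (("sock",[(97,324),(283,327),(278,466),(92,459)],.063),("up",[(538,263),(745,330),(697,491),(487,420)],.05),("mat",[(40,252),(332,260),(322,502),(32,495)],.002),("bar",[(565,358),(700,400)],.099)):
    P=at_z("top",cr(p),z); print(n,P.round(4).tolist(),"c",P.mean(0).round(4), "sides",np.linalg.norm(P-np.roll(P,-1,0),axis=1).round(4),
     "ang",[round(float(np.degrees(np.arctan2(*(b-a)[1::-1]))),1) for a,b in zip(P,np.roll(P,-1,0))])
for n,z in (("mat",.0),("upper_tray",.05)):
  for r in nets.outline_of("top",n)[:1]:
    c=cv2.findContours(r["pixels"].astype(np.uint8),0,1)[0]; c=max(c,key=cv2.contourArea)[:,0]
    P=at_z("top",c,z)[:,:2]; print(n,cv2.minAreaRect(P.astype(np.float32)*1000))
E
```

```text
sock [[0.4661, 0.0546, 0.063], [0.4676, -0.0876, 0.063], [0.363, -0.0869, 0.063], [0.3642, 0.0542, 0.063]] c [ 0.4152 -0.0164  0.063 ] sides [0.1422 0.1046 0.141  0.1018] ang [-89.4, 179.6, 89.5, 0.2]
up [[0.5217, -0.2836, 0.05], [0.4734, -0.4456, 0.05], [0.3495, -0.4082, 0.05], [0.4001, -0.2457, 0.05]] c [ 0.4362 -0.3458  0.05  ] sides [0.169  0.1295 0.1702 0.1273] ang [-106.6, 163.2, 72.7, -17.3]
mat [[0.5224, 0.1167, 0.002], [0.522, -0.123, 0.002], [0.3272, -0.12, 0.002], [0.326, 0.1143, 0.002]] c [ 0.4244 -0.003   0.002 ] sides [0.2397 0.1948 0.2342 0.1963] ang [-90.1, 179.1, 90.3, 0.7]
bar [[0.4507, -0.2962, 0.099], [0.4223, -0.3956, 0.099]] c [ 0.4365 -0.3459  0.099 ] sides [0.1034 0.1034] ang [-105.9, 74.1]
mat ((425.78076171875, -1.6949996948242188), (244.88368225097656, 200.02342224121094), 89.96988677978516)
upper_tray ((437.7412414550781, -342.4056701660156), (174.30715942382812, 130.3221893310547), 72.91810607910156)
```

```bash
cat >> h.py <<'E'
def need(p,yaw):  # TCP target, world angle (deg) of tool y, tool straight down; fractions
    s=state(); R=Rt(); y=np.radians(yaw); Y=np.array([np.cos(y),np.sin(y),0]); Z=np.array([0,0,-1.]); 
    T=Ro.from_matrix(np.c_[np.cross(Y,Z),Y,Z])
    print("d",np.round(R.inv().apply(np.array(p)-s["tool_pos"])/.8,4),"r",np.round((R.inv()*T).as_rotvec()/1.5,4),"t",round(s["time"],2),"pos",s["tool_pos"].round(4),"F",s["contact_force"].round(2),"T",s["ft_torque"].round(2),"w",round(s["gripper_width"],3),round(s["grasp_force"],1),"yaw",np.round(np.degrees(np.arctan2(R.as_matrix()[1,1],R.as_matrix()[0,1])),2))
E
python3 -c "
from h import *; need([.436,-.346,.16],-17.1)"
python3 -m inch '[{"dx":0.4125,"dy":-0.22,"dz":0.0,"rz":-0.67},{"dx":0.4125,"dy":-0.22,"dz":0.0,"rz":-0.67},{"dx":0.4125,"dy":-0.22,"dz":0.0,"rz":-0.67},{"dx":0.4125,"dy":-0.22,"dz":0.0,"rz":-0.67},{"dx":0.4125,"dy":-0.22,"dz":0.0,"rz":-0.67}]' 1
python3 -c "
from h import *; need([.436,-.346,.16],-17.1)"
```

```text
d [ 0.4122 -0.2208  0.0892] r [ 0.    -0.    -0.671] t 0.9 pos [ 0.1642 -0.603   0.2313] F [ 0.21 -0.05 -0.93] T [-0.03  0.    0.04] w 0.999 0.0 yaw -74.77
d [ 0.4122 -0.2208  0.0892] r [ 0.    -0.    -0.671] t 0.9 pos [ 0.1642 -0.603   0.2313] F [ 0.21 -0.05 -0.93] T [-0.03  0.    0.04] w 0.999 0.0 yaw -74.77validation failed for argument at $[0]...
```

```bash
python3 -m inch '[{"dx":0.4125,"dy":-0.22,"dz":0,"rx":0,"ry":0,"rz":-0.67},{"dx":0.4125,"dy":-0.22,"dz":0,"rx":0,"ry":0,"rz":-0.67},{"dx":0.4125,"dy":-0.22,"dz":0,"rx":0,"ry":0,"rz":-0.67},{"dx":0.4125,"dy":-0.22,"dz":0,"rx":0,"ry":0,"rz":-0.67},{"dx":0.4125,"dy":-0.22,"dz":0,"rx":0,"ry":0,"rz":-0.67}]' 1
python3 -c "
from h import *; need([.436,-.346,.16],-17.1)"
```

```text
time: 1.4
tool_pos: [0.3473, -0.4301, 0.2315]
tool_rot: [0.0, 0.872, 0.489, 0.0]
contact_force: [0.3, -1.7, 0.5]
gripper_width: 0.998
grasp_force: 0.0
d [0.1476 0.0397 0.0894] r [ 0.0004  0.0002 -0.1672] t 1.4 pos [ 0.3473 -0.4301  0.2315] F [ 0.31 -1.66  0.54] T [-0.07 -0.03 -0.01] w 0.998 0.0 yaw -31.47
```

```bash
python3 -m inch '[{"dx":0.1476,"dy":0.04,"dz":0.089,"rx":0,"ry":0,"rz":-0.167},{"dx":0.1476,"dy":0.04,"dz":0.089,"rx":0,"ry":0,"rz":-0.167},{"dx":0.1476,"dy":0.04,"dz":0.089,"rx":0,"ry":0,"rz":-0.167},{"dx":0.1476,"dy":0.04,"dz":0.089,"rx":0,"ry":0,"rz":-0.167},{"dx":0.1476,"dy":0.04,"dz":0.089,"rx":0,"ry":0,"rz":-0.167}]' 1
python3 - <<'E'
from h import *
need([.436,-.346,.073],-17.1)
im=optics.grab_frame("side"); cv2.imwrite("pics/s1.png",im[...,::-1])
im=optics.grab_frame("top"); cv2.imwrite("pics/t1.png",im[...,::-1])
bt=[(.436+a*np.sin(np.radians(17.1)),-.346+a*np.cos(np.radians(17.1)),.099) for a in (-.04,0,.04)]
print(proj("side",bt).round(1).tolist(),proj("top",bt).round(1).tolist())
a=cv2.imread("pics/s1.png")[230:430,110:330]; b=cv2.imread("pics/side0.png")[230:430,110:330]
for p in proj("side",bt): cv2.circle(b,(int(p[0])-110,int(p[1])-230),1,(255,0,0),-1)
cv2.imwrite("pics/s1c.png",cv2.resize(np.hstack([a,b]),None,fx=1.8,fy=1.8))
E
```

```text
time: 1.9
tool_pos: [0.4357, -0.3473, 0.1595]
tool_rot: [-0.001, 0.806, 0.592, -0.0]
contact_force: [0.4, 0.6, 0.6]
gripper_width: 1.0
grasp_force: 0.0
d [ 0.0017 -0.      0.1082] r [-0.0008 -0.0001 -0.0028] t 1.9 pos [ 0.4357 -0.3473  0.1595] F [0.43 0.57 0.6 ] T [-0.04 -0.03 -0.04] w 1.0 0.0 yaw -17.34
[[200.0, 330.0], [217.3, 313.8], [233.0, 299.1]] [[447.4, 319.3], [427.9, 312.8], [408.3, 306.2]]
```

View pics/s1c.png

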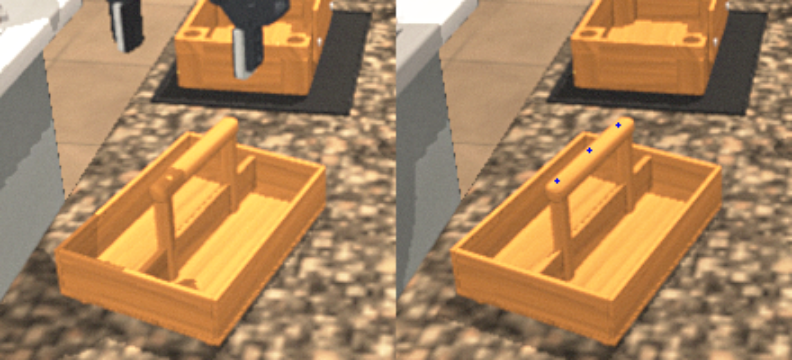

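The predicted bar-top points fall on the bar, and the open fingers hang either side of it. I'll go down and close.

```bash
python3 -m inch '[{"dx":0.0017,"dy":0,"dz":0.04,"rx":0,"ry":0,"rz":-0.003},{"dx":0.0017,"dy":0,"dz":0.08,"rx":0,"ry":0,"rz":-0.003},{"dx":0.0017,"dy":0,"dz":0.105,"rx":0,"ry":0,"rz":-0.003},{"dx":0.0017,"dy":0,"dz":0.105,"rx":0,"ry":0,"rz":-0.003}]' 1
python3 -m inch '[{"dx":0,"dy":0,"dz":0,"rx":0,"ry":0,"rz":0},{"dx":0,"dy":0,"dz":0,"rx":0,"ry":0,"rz":0},{"dx":0,"dy":0,"dz":0,"rx":0,"ry":0,"rz":0},{"dx":0,"dy":0,"dz":0,"rx":0,"ry":0,"rz":0},{"dx":0,"dy":0,"dz":0,"rx":0,"ry":0,"rz":0}]' -1
python3 -m inch '[{"dx":0,"dy":0,"dz":0,"rx":0,"ry":0,"rz":0},{"dx":0,"dy":0,"dz":0,"rx":0,"ry":0,"rz":0},{"dx":0,"dy":0,"dz":0,"rx":0,"ry":0,"rz":0},{"dx":0,"dy":0,"dz":0,"rx":0,"ry":0,"rz":0},{"dx":0,"dy":0,"dz":0,"rx":0,"ry":0,"rz":0}]' -1
python3 -c "
from h import *; need([.436,-.346,.073],-17.1)"
```

```text
time: 2.4
tool_pos: [0.4337, -0.3464, 0.0736]
tool_rot: [-0.003, 0.805, 0.593, -0.0]
contact_force: [-0.4, 0.3, -0.2]
gripper_width: 1.0
grasp_force: 0.0
time: 2.9
tool_pos: [0.436, -0.347, 0.077]
tool_rot: [0.0, 0.805, 0.594, -0.0]
contact_force: [-6.1, 2.6, 4.9]
gripper_width: 0.153
grasp_force: 57.5
time: 3.4
tool_pos: [0.436, -0.3471, 0.0769]
tool_rot: [0.0, 0.805, 0.594, -0.0]
contact_force: [-1.9, 0.8, 5.6]
gripper_width: 0.149
grasp_force: 59.6
d [ 0.0013 -0.0004  0.0049] r [ 0.0001  0.0003 -0.001 ] t 3.4 pos [ 0.436  -0.3471  0.0769] F [-1.92  0.83  5.63] T [ 0.16  0.38 -0.02] w 0.149 59.6 yaw -17.18
```

```bash
python3 -m inch '[{"dx":0,"dy":0,"dz":-0.015,"rx":0,"ry":0,"rz":0},{"dx":0,"dy":0,"dz":-0.05,"rx":0,"ry":0,"rz":0},{"dx":0,"dy":0,"dz":-0.1,"rx":0,"ry":0,"rz":0},{"dx":0,"dy":0,"dz":-0.15,"rx":0,"ry":0,"rz":0},{"dx":0,"dy":0,"dz":-0.15,"rx":0,"ry":0,"rz":0}]'
python3 -m inch '[{"dx":0,"dy":0,"dz":0,"rx":0,"ry":0,"rz":0},{"dx":0,"dy":0,"dz":0,"rx":0,"ry":0,"rz":0},{"dx":0,"dy":0,"dz":0,"rx":0,"ry":0,"rz":0}]'
python3 - <<'E'
from h import *
need([.415,-.017,.197],0)
cv2.imwrite("pics/s2.png",cv2.resize(optics.grab_frame("side")[200:440,80:400,::-1],None,fx=2,fy=2))
cv2.imwrite("pics/t2.png",optics.grab_frame("top")[...,::-1])
E
```

```text
time: 3.9
tool_pos: [0.4386, -0.3492, 0.2031]
tool_rot: [0.006, 0.805, 0.594, 0.001]
contact_force: [1.3, -0.9, -3.3]
gripper_width: 0.154
grasp_force: 59.1
time: 4.2
tool_pos: [0.4347, -0.3455, 0.1927]
tool_rot: [-0.003, 0.805, 0.593, -0.0]
contact_force: [0.0, 0.1, -5.2]
gripper_width: 0.148
grasp_force: 59.0
d [ 0.385  -0.1449 -0.0036] r [-0.003  -0.0023 -0.2   ] t 4.2 pos [ 0.4347 -0.3455  0.1927] F [ 0.03  0.11 -5.18] T [-0.04  0.04 -0.01] w 0.148 59.0 yaw -17.19
```

View pics/s2.png

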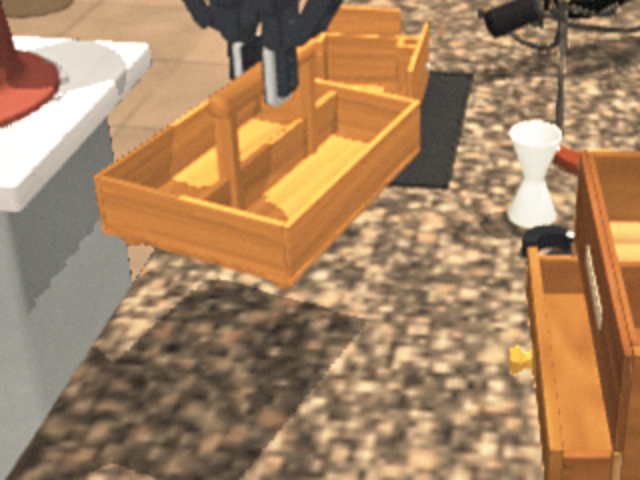

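The tray is lifted level in the gripper, and its shadow shows it clear of the worktop. Next I'll carry it to above the base, 4 mm short of both stop boards.

```bash
python3 -m inch '[{"dx":0.01,"dy":-0.004,"dz":0,"rx":0,"ry":0,"rz":-0.01},{"dx":0.04,"dy":-0.0157,"dz":0,"rx":0,"ry":0,"rz":-0.03},{"dx":0.08,"dy":-0.0313,"dz":0,"rx":0,"ry":0,"rz":-0.06},{"dx":0.12,"dy":-0.047,"dz":0,"rx":0,"ry":0,"rz":-0.09},{"dx":0.16,"dy":-0.0626,"dz":0,"rx":0,"ry":0,"rz":-0.12}]'
python3 -c "
from h import *; need([.411,-.021,.195],0)"
```

```text
time: 4.8
tool_pos: [0.4254, -0.2079, 0.1957]
tool_rot: [-0.0, 0.748, 0.664, 0.0]
contact_force: [0.3, 0.1, -4.7]
gripper_width: 0.149
grasp_force: 59.0
d [ 0.2299 -0.0454  0.001 ] r [-0.0003 -0.0005 -0.0787] t 4.8 pos [ 0.4254 -0.2079  0.1957] F [ 0.32  0.1  -4.74] T [ 0.01 -0.02  0.03] w 0.149 59.0 yaw -6.76
```

```bash
python3 -m inch '[{"dx":0.05,"dy":-0.01,"dz":0,"rx":0,"ry":0,"rz":-0.02},{"dx":0.1,"dy":-0.02,"dz":0,"rx":0,"ry":0,"rz":-0.04},{"dx":0.15,"dy":-0.03,"dz":0,"rx":0,"ry":0,"rz":-0.06},{"dx":0.195,"dy":-0.039,"dz":0,"rx":0,"ry":0,"rz":-0.078},{"dx":0.22,"dy":-0.044,"dz":0,"rx":0,"ry":0,"rz":-0.078}]'
python3 -c "
from h import *; need([.411,-.021,.195],0)"
```

```text
time: 5.3
tool_pos: [0.4111, -0.0279, 0.1957]
tool_rot: [-0.0, 0.707, 0.707, 0.0]
contact_force: [0.8, -0.1, -5.3]
gripper_width: 0.148
grasp_force: 59.0
d [ 0.0087 -0.0001  0.0009] r [-0.0001 -0.0008  0.0003] t 5.3 pos [ 0.4111 -0.0279  0.1957] F [ 0.77 -0.05 -5.32] T [ 0.02 -0.06 -0.03] w 0.148 59.0 yaw 0.03
```

```bash
python3 -m inch '[{"dx":0.0085,"dy":0,"dz":0,"rx":0,"ry":0,"rz":0},{"dx":0.0085,"dy":0,"dz":0,"rx":0,"ry":0,"rz":0},{"dx":0.0085,"dy":0,"dz":0,"rx":0,"ry":0,"rz":0}]'
python3 - <<'E'
from h import *
need([.411,-.021,.148],0)
a=cv2.resize(optics.grab_frame("side")[140:330,170:350,::-1],None,fx=2.2,fy=2.2); b=cv2.resize(optics.grab_frame("top")[240:380,180:340,::-1],None,fx=2.4,fy=2.4)
h=min(len(a),len(b)); cv2.imwrite("pics/st3.png",np.hstack([a[:h],b[:h]]))
E
```

```text
time: 5.6
tool_pos: [0.412, -0.0244, 0.1961]
tool_rot: [0.0, 0.708, 0.706, -0.0]
contact_force: [-0.0, -0.9, -4.6]
gripper_width: 0.152
grasp_force: 59.0
d [ 0.0043 -0.0013  0.0601] r [-0.0001  0.0004 -0.0021] t 5.6 pos [ 0.412  -0.0244  0.1961] F [-0.02 -0.9  -4.63] T [-0.02 -0.02  0.01] w 0.152 59.0 yaw -0.18
```

View pics/st3.png

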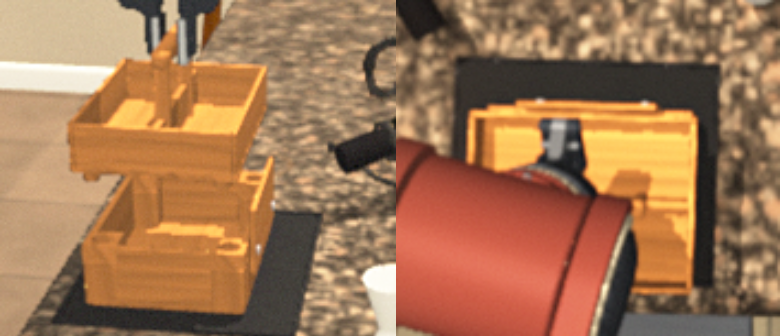

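The tray hovers right over the base, square to it, on the near side of the +x board. I'll lower it until the lugs are about 7 mm above the rim.

```bash
python3 -m inch '[{"dx":0,"dy":-0.0015,"dz":0.01,"rx":0,"ry":0,"rz":0},{"dx":0,"dy":-0.0015,"dz":0.025,"rx":0,"ry":0,"rz":0},{"dx":0,"dy":-0.0015,"dz":0.04,"rx":0,"ry":0,"rz":0},{"dx":0,"dy":-0.0015,"dz":0.053,"rx":0,"ry":0,"rz":0},{"dx":0,"dy":-0.0015,"dz":0.06,"rx":0,"ry":0,"rz":0}]'
python3 -m inch '[{"dx":0,"dy":0,"dz":0,"rx":0,"ry":0,"rz":0},{"dx":0,"dy":0,"dz":0,"rx":0,"ry":0,"rz":0},{"dx":0,"dy":0,"dz":0,"rx":0,"ry":0,"rz":0},{"dx":0,"dy":0,"dz":0,"rx":0,"ry":0,"rz":0}]'
python3 - <<'E'
from h import *
need([.411,-.021,.147],0)
a=cv2.resize(optics.grab_frame("side")[170:320,190:330,::-1],None,fx=4,fy=4); cv2.imwrite("pics/s4.png",a)
E
```

```text
time: 6.2
tool_pos: [0.4098, -0.0238, 0.1459]
tool_rot: [-0.001, 0.708, 0.706, -0.001]
contact_force: [-0.1, -0.6, -5.5]
gripper_width: 0.147
grasp_force: 59.0
time: 6.6
tool_pos: [0.4113, -0.024, 0.1488]
tool_rot: [0.001, 0.708, 0.706, 0.0]
contact_force: [0.6, -0.1, -5.2]
gripper_width: 0.153
grasp_force: 59.0
d [ 0.0038 -0.0004  0.0023] r [ 0.0009  0.0002 -0.0019] t 6.6 pos [ 0.4113 -0.024   0.1488] F [ 0.61 -0.1  -5.19] T [ 0.02  0.01 -0.02] w 0.153 59.0 yaw -0.17
```

View pics/s4.png

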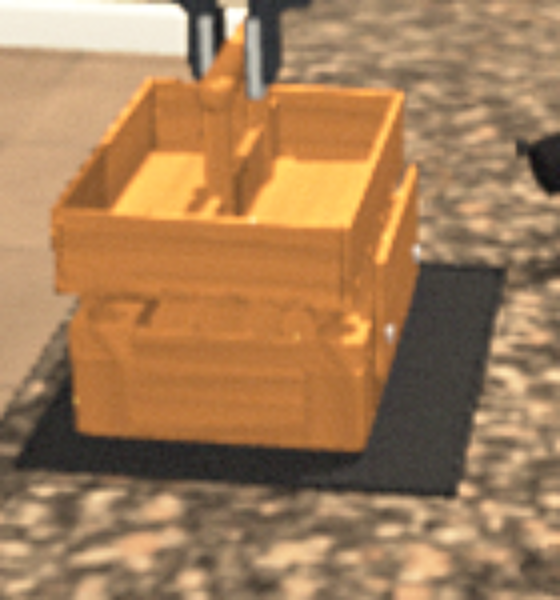

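The lugs are above the rim and the tray's wall is below the board top, clear of the +x board by a few mm. I'll feel towards +x (tool +y).

```bash
for i in 1; do python3 -m inch '[{"dx":0,"dy":0.0012,"dz":0.001,"rx":0,"ry":0,"rz":0.0},{"dx":0,"dy":0.0025,"dz":0.002,"rx":0,"ry":0,"rz":0},{"dx":0,"dy":0.0038,"dz":0.0025,"rx":0,"ry":0,"rz":0},{"dx":0,"dy":0.0038,"dz":0.0025,"rx":0,"ry":0,"rz":0},{"dx":0,"dy":0.0038,"dz":0.0025,"rx":0,"ry":0,"rz":0}]'; done
python3 -m inch '[{"dx":0,"dy":0.0006,"dz":0,"rx":0,"ry":0,"rz":0},{"dx":0,"dy":0.0012,"dz":0,"rx":0,"ry":0,"rz":0},{"dx":0,"dy":0.0012,"dz":0,"rx":0,"ry":0,"rz":0},{"dx":0,"dy":0.0012,"dz":0,"rx":0,"ry":0,"rz":0}]'
python3 -m inch '[{"dx":0,"dy":0.0006,"dz":0,"rx":0,"ry":0,"rz":0},{"dx":0,"dy":0.0012,"dz":0,"rx":0,"ry":0,"rz":0},{"dx":0,"dy":0.0012,"dz":0,"rx":0,"ry":0,"rz":0},{"dx":0,"dy":0.0012,"dz":0,"rx":0,"ry":0,"rz":0}]'
```

```text
time: 7.15
tool_pos: [0.4139, -0.0239, 0.146]
tool_rot: [-0.0, 0.708, 0.706, -0.0]
contact_force: [0.8, -0.0, -5.0]
gripper_width: 0.149
grasp_force: 59.0
time: 7.55
tool_pos: [0.4149, -0.024, 0.1461]
tool_rot: [-0.0, 0.708, 0.706, 0.0]
contact_force: [-0.3, 0.4, -5.2]
gripper_width: 0.151
grasp_force: 59.0
time: 7.95
tool_pos: [0.4158, -0.024, 0.1461]
tool_rot: [0.0, 0.708, 0.706, -0.0]
contact_force: [-0.3, -0.6, -5.0]
gripper_width: 0.147
grasp_force: 59.0
```

```bash
python3 -m inch '[{"dx":0,"dy":0.0006,"dz":0,"rx":0,"ry":0,"rz":0},{"dx":0,"dy":0.0012,"dz":0,"rx":0,"ry":0,"rz":0},{"dx":0,"dy":0.0012,"dz":0,"rx":0,"ry":0,"rz":0},{"dx":0,"dy":0.0012,"dz":0,"rx":0,"ry":0,"rz":0}]'
```

```text
time: 8.35
tool_pos: [0.4164, -0.024, 0.146]
tool_rot: [-0.0, 0.708, 0.706, -0.0]
contact_force: [-2.8, -0.1, -3.7]
gripper_width: 0.153
grasp_force: 59.2
```

```bash
python3 -m inch '[{"dx":0,"dy":0.0006,"dz":0,"rx":0,"ry":0,"rz":0},{"dx":0,"dy":0.0012,"dz":0,"rx":0,"ry":0,"rz":0},{"dx":0,"dy":0.0012,"dz":0,"rx":0,"ry":0,"rz":0},{"dx":0,"dy":0.0012,"dz":0,"rx":0,"ry":0,"rz":0}]'
```

```text
time: 8.75
tool_pos: [0.4169, -0.024, 0.146]
tool_rot: [-0.001, 0.708, 0.706, -0.001]
contact_force: [-5.3, 0.3, -0.4]
gripper_width: 0.147
grasp_force: 59.5
```

Contact with the +x board came at TCP x of about 0.416, so the base centre is near 0.4145, which agrees with vision. I'll back off and feel towards +y.

```bash
python3 -m inch '[{"dx":0,"dy":-0.002,"dz":0,"rx":0,"ry":0,"rz":0},{"dx":0,"dy":-0.004,"dz":0,"rx":0,"ry":0,"rz":0},{"dx":0.002,"dy":-0.004,"dz":0,"rx":0,"ry":0,"rz":0},{"dx":0.004,"dy":-0.004,"dz":0,"rx":0,"ry":0,"rz":0},{"dx":0.005,"dy":-0.004,"dz":0,"rx":0,"ry":0,"rz":0}]'
python3 -m inch '[{"dx":0,"dy":0,"dz":0,"rx":0,"ry":0,"rz":0},{"dx":0,"dy":0,"dz":0,"rx":0,"ry":0,"rz":0},{"dx":0.0012,"dy":0,"dz":0,"rx":0,"ry":0,"rz":0},{"dx":0.0012,"dy":0,"dz":0,"rx":0,"ry":0,"rz":0},{"dx":0.0012,"dy":0,"dz":0,"rx":0,"ry":0,"rz":0}]'
```

```text
time: 9.25
tool_pos: [0.4148, -0.0198, 0.1462]
tool_rot: [0.0, 0.708, 0.706, 0.0]
contact_force: [-0.4, 0.4, -5.1]
gripper_width: 0.147
grasp_force: 59.1
time: 9.75
tool_pos: [0.4146, -0.019, 0.1461]
tool_rot: [0.0, 0.708, 0.706, -0.0]
contact_force: [0.3, -0.1, -4.6]
gripper_width: 0.153
grasp_force: 59.1
```

```bash
python3 -m inch '[{"dx":0.0006,"dy":0,"dz":0,"rx":0,"ry":0,"rz":0},{"dx":0.0012,"dy":0,"dz":0,"rx":0,"ry":0,"rz":0},{"dx":0.0012,"dy":0,"dz":0,"rx":0,"ry":0,"rz":0},{"dx":0.0012,"dy":0,"dz":0,"rx":0,"ry":0,"rz":0}]'
```

```text
time: 10.15
tool_pos: [0.4146, -0.018, 0.1461]
tool_rot: [0.0, 0.708, 0.706, -0.0]
contact_force: [0.6, 0.4, -5.0]
gripper_width: 0.153
grasp_force: 59.1
```

```bash
python3 -m inch '[{"dx":0.0006,"dy":0,"dz":0,"rx":0,"ry":0,"rz":0},{"dx":0.0012,"dy":0,"dz":0,"rx":0,"ry":0,"rz":0},{"dx":0.0012,"dy":0,"dz":0,"rx":0,"ry":0,"rz":0},{"dx":0.0012,"dy":0,"dz":0,"rx":0,"ry":0,"rz":0}]'
```

```text
time: 10.55
tool_pos: [0.4146, -0.0171, 0.1461]
tool_rot: [0.0, 0.708, 0.706, 0.0]
contact_force: [-0.4, -0.8, -5.3]
gripper_width: 0.151
grasp_force: 59.1
```

```bash
python3 -m inch '[{"dx":0.0006,"dy":0,"dz":0,"rx":0,"ry":0,"rz":0},{"dx":0.0012,"dy":0,"dz":0,"rx":0,"ry":0,"rz":0},{"dx":0.0012,"dy":0,"dz":0,"rx":0,"ry":0,"rz":0},{"dx":0.0012,"dy":0,"dz":0,"rx":0,"ry":0,"rz":0}]'
```

```text
time: 10.95
tool_pos: [0.4146, -0.0161, 0.1461]
tool_rot: [0.0, 0.708, 0.706, 0.0]
contact_force: [0.3, -0.4, -4.8]
gripper_width: 0.152
grasp_force: 59.1
```

```bash
python3 -m inch '[{"dx":0.0006,"dy":0,"dz":0,"rx":0,"ry":0,"rz":0},{"dx":0.0012,"dy":0,"dz":0,"rx":0,"ry":0,"rz":0},{"dx":0.0012,"dy":0,"dz":0,"rx":0,"ry":0,"rz":0},{"dx":0.0012,"dy":0,"dz":0,"rx":0,"ry":0,"rz":0}]'
```

```text
time: 11.35
tool_pos: [0.4146, -0.0151, 0.1461]
tool_rot: [-0.0, 0.708, 0.706, -0.0]
contact_force: [-0.7, 0.8, -4.4]
gripper_width: 0.151
grasp_force: 59.1
```

```bash
python3 -m inch '[{"dx":0.0006,"dy":0,"dz":0,"rx":0,"ry":0,"rz":0},{"dx":0.0012,"dy":0,"dz":0,"rx":0,"ry":0,"rz":0},{"dx":0.0012,"dy":0,"dz":0,"rx":0,"ry":0,"rz":0},{"dx":0.0012,"dy":0,"dz":0,"rx":0,"ry":0,"rz":0}]'
```

```text
time: 11.75
tool_pos: [0.4146, -0.0144, 0.1462]
tool_rot: [0.0, 0.708, 0.706, -0.0]
contact_force: [0.2, -1.4, -5.0]
gripper_width: 0.148
grasp_force: 59.1
```

```bash
python3 -m inch '[{"dx":0.0006,"dy":0,"dz":0,"rx":0,"ry":0,"rz":0},{"dx":0.0012,"dy":0,"dz":0,"rx":0,"ry":0,"rz":0},{"dx":0.0012,"dy":0,"dz":0,"rx":0,"ry":0,"rz":0},{"dx":0.0012,"dy":0,"dz":0,"rx":0,"ry":0,"rz":0}]'
```

```text
time: 12.15
tool_pos: [0.4147, -0.0138, 0.1464]
tool_rot: [0.001, 0.708, 0.706, -0.0]
contact_force: [-1.3, -6.2, -2.7]
gripper_width: 0.146
grasp_force: 59.4
```

Contact with the +y board came at y of about -0.0146, so the seat is near (0.4145, -0.0161). I'll back off and lower gently.

```bash
python3 -m inch '[{"dx":-0.0018,"dy":0,"dz":0,"rx":0,"ry":0,"rz":0},{"dx":-0.0037,"dy":0,"dz":0,"rx":0,"ry":0,"rz":0},{"dx":-0.0037,"dy":0,"dz":0.002,"rx":0,"ry":0,"rz":0},{"dx":-0.0037,"dy":0,"dz":0.004,"rx":0,"ry":0,"rz":0},{"dx":-0.0037,"dy":0,"dz":0.005,"rx":0,"ry":0,"rz":0}]'
python3 -m inch '[{"dx":0,"dy":0,"dz":0.001,"rx":0,"ry":0,"rz":0},{"dx":0,"dy":0,"dz":0.0025,"rx":0,"ry":0,"rz":0},{"dx":0,"dy":0,"dz":0.0035,"rx":0,"ry":0,"rz":0},{"dx":0,"dy":0,"dz":0.0035,"rx":0,"ry":0,"rz":0},{"dx":0,"dy":0,"dz":0.0035,"rx":0,"ry":0,"rz":0}]'
```

```text
time: 12.65
tool_pos: [0.4143, -0.0159, 0.1416]
tool_rot: [-0.001, 0.708, 0.706, 0.0]
contact_force: [0.3, 0.1, -4.1]
gripper_width: 0.153
grasp_force: 59.1
time: 13.15
tool_pos: [0.4146, -0.0162, 0.1393]
tool_rot: [-0.0, 0.708, 0.706, 0.0]
contact_force: [-0.3, -0.0, -3.7]
gripper_width: 0.149
grasp_force: 59.1
```

```bash
python3 -m inch '[{"dx":0,"dy":0,"dz":0.0008,"rx":0,"ry":0,"rz":0},{"dx":0,"dy":0,"dz":0.0016,"rx":0,"ry":0,"rz":0},{"dx":0,"dy":0,"dz":0.0025,"rx":0,"ry":0,"rz":0},{"dx":0,"dy":0,"dz":0.0025,"rx":0,"ry":0,"rz":0},{"dx":0,"dy":0,"dz":0.0025,"rx":0,"ry":0,"rz":0}]'
```

```text
time: 13.65
tool_pos: [0.4145, -0.0162, 0.1373]
tool_rot: [-0.0, 0.708, 0.706, -0.0]
contact_force: [-0.0, -0.2, -5.4]
gripper_width: 0.147
grasp_force: 59.1
```

```bash
python3 -m inch '[{"dx":0,"dy":0,"dz":0.0008,"rx":0,"ry":0,"rz":0},{"dx":0,"dy":0,"dz":0.0016,"rx":0,"ry":0,"rz":0},{"dx":0,"dy":0,"dz":0.0025,"rx":0,"ry":0,"rz":0},{"dx":0,"dy":0,"dz":0.0025,"rx":0,"ry":0,"rz":0},{"dx":0,"dy":0,"dz":0.0025,"rx":0,"ry":0,"rz":0}]'
```

```text
time: 14.15
tool_pos: [0.4145, -0.0162, 0.1353]
tool_rot: [-0.0, 0.708, 0.706, -0.0]
contact_force: [0.5, 0.5, -5.3]
gripper_width: 0.152
grasp_force: 59.1
```

The lugs are entering the sockets with no reaction force.

```bash
python3 -m inch '[{"dx":0,"dy":0,"dz":0.0008,"rx":0,"ry":0,"rz":0},{"dx":0,"dy":0,"dz":0.0016,"rx":0,"ry":0,"rz":0},{"dx":0,"dy":0,"dz":0.0025,"rx":0,"ry":0,"rz":0},{"dx":0,"dy":0,"dz":0.0037,"rx":0,"ry":0,"rz":0},{"dx":0,"dy":0,"dz":0.0037,"rx":0,"ry":0,"rz":0}]'
```

```text
time: 14.65
tool_pos: [0.4144, -0.0162, 0.1321]
tool_rot: [-0.0, 0.708, 0.706, -0.0]
contact_force: [0.3, 0.1, -4.5]
gripper_width: 0.149
grasp_force: 59.1
```

```bash
python3 -m inch '[{"dx":0,"dy":0,"dz":0.0006,"rx":0,"ry":0,"rz":0},{"dx":0,"dy":0,"dz":0.0012,"rx":0,"ry":0,"rz":0},{"dx":0,"dy":0,"dz":0.0018,"rx":0,"ry":0,"rz":0},{"dx":0,"dy":0,"dz":0.0018,"rx":0,"ry":0,"rz":0}]'
```

```text
time: 15.05
tool_pos: [0.4145, -0.0162, 0.1308]
tool_rot: [-0.0, 0.708, 0.706, -0.0]
contact_force: [0.8, -0.2, -4.6]
gripper_width: 0.146
grasp_force: 59.1
```

```bash
python3 -m inch '[{"dx":0,"dy":0,"dz":0.0006,"rx":0,"ry":0,"rz":0},{"dx":0,"dy":0,"dz":0.0012,"rx":0,"ry":0,"rz":0},{"dx":0,"dy":0,"dz":0.0012,"rx":0,"ry":0,"rz":0}]'
```

```text
time: 15.35
tool_pos: [0.4146, -0.0162, 0.13]
tool_rot: [0.0, 0.708, 0.706, 0.0]
contact_force: [0.1, 0.2, -4.4]
gripper_width: 0.149
grasp_force: 59.2
```

```bash
python3 -m inch '[{"dx":0,"dy":0,"dz":0.0006,"rx":0,"ry":0,"rz":0},{"dx":0,"dy":0,"dz":0.0012,"rx":0,"ry":0,"rz":0},{"dx":0,"dy":0,"dz":0.0012,"rx":0,"ry":0,"rz":0}]'
```

```text
time: 15.65
tool_pos: [0.4146, -0.0162, 0.1293]
tool_rot: [0.0, 0.708, 0.706, -0.0]
contact_force: [-0.9, 0.0, -1.9]
gripper_width: 0.149
grasp_force: 59.6
```

```bash
python3 -m inch '[{"dx":0,"dy":0,"dz":0.0006,"rx":0,"ry":0,"rz":0},{"dx":0,"dy":0,"dz":0.0012,"rx":0,"ry":0,"rz":0},{"dx":0,"dy":0,"dz":0.0012,"rx":0,"ry":0,"rz":0}]'
```

```text
time: 15.95
tool_pos: [0.4147, -0.0162, 0.1286]
tool_rot: [0.0, 0.708, 0.706, 0.0]
contact_force: [-3.4, 0.5, 1.4]
gripper_width: 0.15
grasp_force: 60.0
```

The seat was reached at z of about 0.1295 (tray origin near 0.0525), with a press of about 6 N. I'll check it in a picture before releasing.

```bash
python3 - <<'E'
from h import *
need([.4145,-.016,.13],0)
a=cv2.resize(optics.grab_frame("side")[170:320,190:330,::-1],None,fx=4,fy=4); cv2.imwrite("pics/s5.png",a)
E
```

```text
d [ 0.0003 -0.0003 -0.0018] r [ 0.0002  0.0001 -0.002 ] t 15.95 pos [ 0.4147 -0.0162  0.1286] F [-3.36  0.49  1.42] T [0.08 0.51 0.02] w 0.15 60.0 yaw -0.17
```

View pics/s5.png

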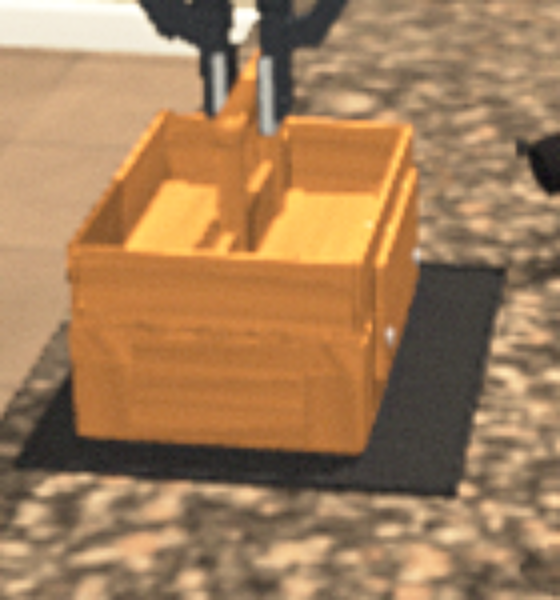

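The tray sits flush on the base with no gap. I'll release it and retreat straight up.

```bash
python3 -m inch '[{"dx":0,"dy":0,"dz":-0.0008,"rx":0,"ry":0,"rz":0},{"dx":0,"dy":0,"dz":-0.0008,"rx":0,"ry":0,"rz":0},{"dx":0,"dy":0,"dz":-0.0008,"rx":0,"ry":0,"rz":0},{"dx":0,"dy":0,"dz":-0.0008,"rx":0,"ry":0,"rz":0},{"dx":0,"dy":0,"dz":-0.0008,"rx":0,"ry":0,"rz":0}]' 1
python3 -m inch '[{"dx":0,"dy":0,"dz":0,"rx":0,"ry":0,"rz":0},{"dx":0,"dy":0,"dz":-0.02,"rx":0,"ry":0,"rz":0},{"dx":0,"dy":0,"dz":-0.06,"rx":0,"ry":0,"rz":0},{"dx":0,"dy":0,"dz":-0.11,"rx":0,"ry":0,"rz":0},{"dx":0,"dy":0,"dz":-0.15,"rx":0,"ry":0,"rz":0}]' 1
python3 -m inch '[{"dx":0,"dy":0,"dz":0,"rx":0,"ry":0,"rz":0},{"dx":0,"dy":0,"dz":0,"rx":0,"ry":0,"rz":0},{"dx":0,"dy":0,"dz":0,"rx":0,"ry":0,"rz":0}]' 1
python3 - <<'E'
from h import *
cv2.imwrite("pics/s6.png",cv2.resize(optics.grab_frame("side")[130:330,170:390,::-1],None,fx=2.7,fy=2.7))
E
```

```text
time: 16.5
tool_pos: [0.4147, -0.0162, 0.1287]
tool_rot: [0.0, 0.708, 0.706, 0.0]
contact_force: [-0.3, 0.5, 0.9]
gripper_width: 0.975
grasp_force: 0.0
time: 17.0
tool_pos: [0.4147, -0.0162, 0.2507]
tool_rot: [0.001, 0.708, 0.706, 0.0]
contact_force: [0.8, -0.2, -0.5]
gripper_width: 0.999
grasp_force: 0.0
time: 17.3
tool_pos: [0.4139, -0.0161, 0.2472]
tool_rot: [-0.001, 0.708, 0.706, -0.001]
contact_force: [0.9, -0.0, -0.5]
gripper_width: 1.004
grasp_force: 0.0
```

View pics/s6.png

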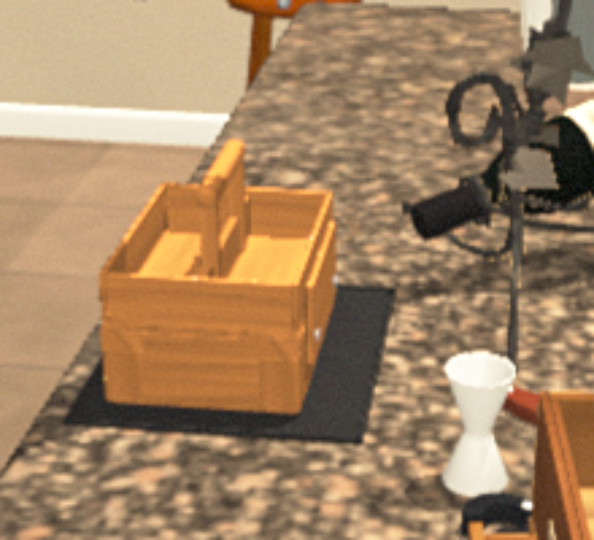

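The picture shows the tray seated flush and level on the base at about (220,320) in the crop. The gripper is clear and the jigger is still standing.

```bash
python3 -c "
from plant import ticket; print(ticket.job_done())"
```

```text
the job is handed in; nothing more can be done
None
```

The loose tray is stacked level on the base tray, and the job was handed in at about 17 s; the lugs went into the sockets without resistance, the measured pushes stayed under about 7 N, and no verdict came back.

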